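Open the safety cap of the brush-cleaner jug

TASK

Open the brush-cleaner jug that stands in the wooden holder: press its push-and-turn safety cap down, keep it down while you twist it about a quarter turn counterclockwise (seen from above), then lift it off. Finish while holding the cap in the gripper, still and level, about 8 cm straight above the jug's mouth; do not put it down or let go. Leave the pot, jar, spatula and plaque around it where they are.

Things in the scene. Friction and masses are not known exactly. Their poses are not given: they have to be found in the camera images.
- jug: White square plastic jug, 90 x 90 mm, in a plywood holder (base 150 x 150 x 12 mm, rails 42 mm high) screwed to the bench: it cannot move. Origin: centre of the holder's underside, straight below the cap; z up, x and y along the holder's edges. Its collar under the cap, 54 mm across, is 148 mm above the bench and the shoulders fall away, so fingers beside the cap are free down to 148 mm.
- jug_mouth (a point): Centre of the rim of the jug's neck, on the jug's axis, 171 mm above the bench. A sprung round liner disc, 26 mm across, stands up to 12 mm out of the mouth and pushes the cap up. Two lugs on the neck hold the cap.
- cap: Grey round ribbed safety cap on the jug's neck, 52 mm across, 28 mm tall, 30 to 65 g, a loose part held only by the neck's lugs. Origin: centre of its lower rim, z up; x parallel to the jug's x when locked. Locked, the lower rim is 157 mm and the top 185 mm above the bench. Grip it by its round side, at any yaw, fingers pointing down.
- cap_top (a point): Centre of the cap's top, 28 mm above its origin. Unpressed, the cap neither turns nor lifts. Pressed really 4 mm down or more (stop at 9; spring 7 N at first, 11 N at 9 mm, so a soft arm must aim lower) and kept down, it turns counterclockwise from above; turned 60 to 135 degrees (stop; aim for 80) it lifts straight off. Turning takes under 0.3 N m. Let up sooner, it catches under the lugs.
- pot: Empty terracotta pot, 78 mm across, 64 mm tall, beside the jug; origin at the centre of its underside. Leave alone.
- jar: Glass jar with a steel lid, 60 mm across, 85 mm tall, beside the jug; origin at the centre of its underside. Leave alone.
- spatula: Spatula, 200 mm long, lying on the bench behind the jug; origin on its underside, x along it. Leave alone.
- plaque: Flat house-shaped wooden plaque, about 130 x 70 x 12 mm, lying on the bench beside the jug; origin under the centre of its square part. Leave alone.
Mind the look-alikes: they are no part of the job. Several things look just like the jug: the one meant starts nearest to the robot's base.

How it is judged:
By the outcome, as a careful person would: the job done as asked, in the order asked, and still so for the second after the job is handed in, while the arm keeps its last pose, push and grip.
It also fails if it takes over 40 s, if anything falls off the work surface, if the arm or the gripper's body presses on something with over 40 N, if the wrist force passes 120 N, or if a joint passes its speed limit or range.

ROBOT

A 6-joint arm with a two-finger parallel gripper is mounted at the origin on the work surface. World frame = base frame: x ahead of the robot, y to its left, z up, the work surface at z = 0. Lengths are in mm, angles in rad, forces in N, time in s.
With the tool pointing down it reaches from about 350 to 775 mm from the base axis. Payload 7.3 kg.
Tool frame: the origin (TCP) lies at the very end of the fingers, on their centre line; the grasp point (between the pads) lies behind it (bot.grip_point_offset is the z of the grasp point in the tool frame, in mm); z points along the fingers, y is the line along which they close (so a half turn about z gives the same grasp; the last joint's range is limited). The gripper opens to 92 mm and grips with 3 to 60 N. Pads are 19 mm wide; open, the fingers measure 130 mm over their backs; the gripper's body (75 mm by 190 mm) begins 47 mm behind the grasp point.
Start: joints at [1.005, 0.342, 1.524, -0, 1.275, -0.146], TCP at [213.967, 479.441, 226.741] pointing down, gripper open.
Joint ranges: [-2.53, 2.53], [-0.77, 2.02], [0.04, 2.7], [-1, 4.14], [0.28, 2.66], [-3.11, 3.11]. Speed limits (rad/s): [2.57, 2.57, 3.14, 3.14, 3.14, 3.14].

INTERFACE

Orientations are given as [roll, pitch, yaw] about the fixed x, y, z axes, in that order (R = Rz(yaw) Ry(pitch) Rx(roll)).
In Python, from plant import bot gives the robot as it stands. The module is installed in compiled form; this text tells all that it offers.
- The arm moves only by the shell command python3 -m crank 'ROWS'. ROWS is JSON, a list that holds one entry, the list of rows, each a list of 5 numbers: the opening, from 0 (shut) to 1 (fully open), then the shift along the tool's x, y, z in cm, then the turn about the tool's z in degrees. In form: [[[claw, x, y, z, turn], ...]]. A call has exactly 10 rows; each row is the pose to reach, as a shift and turn from the pose commanded when the call began, along the tool's axes at that moment; what a row does not reach only later rows make up. A row lasts 1/10 s, in which the tool goes at most 50 mm and 8.59 degrees, less where a joint would pass 70% of its speed; a pose out of reach is approached as far as the arm can. A call with a gripper value outside its range is refused whole. The fingers move at their own pace and stop on an object; the grip force is fixed at half the most. Time passes only in rows, so rows that repeat a pose let the fingers close, or fill a call up. It gives the time, the measured TCP pose, the force, the opening and the grip force at its end, in the units of the state.
- bot.get_obs(): the state, without advancing time (a new reading comes with each control period).
- bot.capture(name): name is "scene" or "top" or "wrist"; returns (picture, depth): 384x512x3 uint8, red, green, blue; 384x512 float32, mm along the optical axis (not along the pixel's ray), 0 where there is no reading.
- bot.calibration(name): a dict with "vertical_fov" (degrees; the focal length in pixels is half the picture's height over the tangent of half this angle, whatever the lens; pixels are square), "cx", "cy" (the principal point, pixels), "D" ([k1, k2, p1, p2, k3] as OpenCV has them; the pictures are not rectified), "rvec" (rotation vector, rad) and "tvec" (3), from world to camera coordinates, as OpenCV has them; the wrist camera has in their place "tool_from_camera" (4x4, takes a point from camera to tool coordinates, whose origin is the TCP and whose axes are the flange's). Camera axes: x right, y down, z forward; pixel columns grow to the right and rows downward; lengths in mm; the calibration is good to about 2 mm. A picture is of the moment at which its call begins: read the wrist's pose just before it. calibration takes no time and is no camera call.
- bot.close_job(): hands the job in; it is judged then, once.
The state is a dict: "time": time; "joint_positions": joint angles; "dq": joint speeds; "tau": joint torques, N m; "tool_pos": TCP position; "tcp_rot": TCP orientation; "contact_force": force on the tool from outside, world axes, zero at the start; "moment": the same for the moment, N m; "grip_width": finger opening in mm; "finger_force": force on a finger pad.
Only numpy, scipy, OpenCV 4.12 (cv2) and the standard library are available. Lean on these libraries where they do the work, as an engineer would, in place of code of your own. Each camera call takes 0.05 s, during which the arm holds its last target. There are 200 camera calls.

## Working session

There is one attempt and no reset: what is moved stays moved. The work goes in short steps, Python scripts to look and compute and a shell command to move; the robot and the scene stay as the last step left them, time stands still between calls to the robot, and variables do not carry over. Pictures are saved under pics/ and viewed, at most 10 in all, crops included, and the job is handed in when it is done.

```bash
mkdir -p pics
python3 - <<'E'
from plant import bot
import cv2,numpy as np
o=bot.get_obs();print(o,bot.grip_point_offset)
for n in("scene","top"):
    p,d=bot.capture(n);cv2.imwrite(f"pics/{n}1.png",p[:,:,::-1]);np.savez(f"pics/{n}1.npz",p=p,d=d);print(n,bot.calibration(n))
E
```

```text
{'time': 0.0, 'joint_positions': array([ 1.00499844e+00,  3.42685928e-01,  1.52502592e+00, -1.61059922e-05,
        1.27539452e+00, -1.46000296e-01]), 'dq': array([ 1.92039708e-03,  1.34091279e-03,  8.25688241e-04, -9.91154454e-05,
        1.02083309e-03, -4.01081968e-04]), 'tau': array([-1.41138949e-03, -4.31255078e+01, -2.44216847e+01,  7.15755299e-02,
        5.60509705e-02, -1.38312971e-04]), 'tool_pos': array([213.73869444, 479.07109416, 226.06095297]), 'tcp_rot': array([-3.14009280e+00, -2.04981888e-04,  2.72179961e+00]), 'contact_force': array([ 0.28740687,  1.00573658, -0.27651277]), 'moment': array([-0.02110012, -0.02737511,  0.00185992]), 'finger_force': 0.0, 'grip_width': 91.65908279190917} -18.8
scene {'vertical_fov': 49.77978323416229, 'cx': 256.6528612759581, 'cy': 196.681788267847, 'D': array([-0.12509871,  0.        ,  0.        ,  0.        ,  0.        ]), 'rvec': array([ 1.76984084,  2.09438958, -0.58537772]), 'tvec': array([  42.61587559, -433.84194328, 1680.75948242])}
top {'vertical_fov': 45.04002718927229, 'cx': 257.9749981606949, 'cy': 196.5832483572716, 'D': array([-0.03558698,  0.        ,  0.        ,  0.        ,  0.        ]), 'rvec': array([ 2.13478234, -2.15378223,  0.17661486]), 'tvec': array([  73.76382913,  594.07807162, 1269.38447147])}
```

View pics/top1.png

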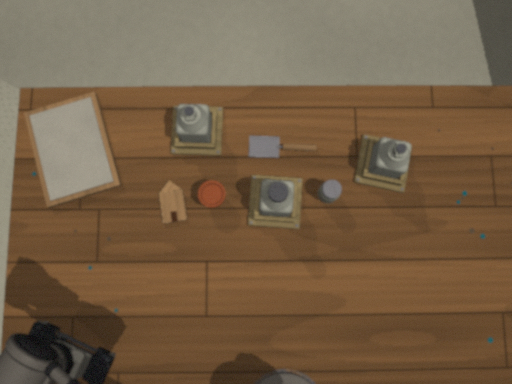

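View pics/scene1.png

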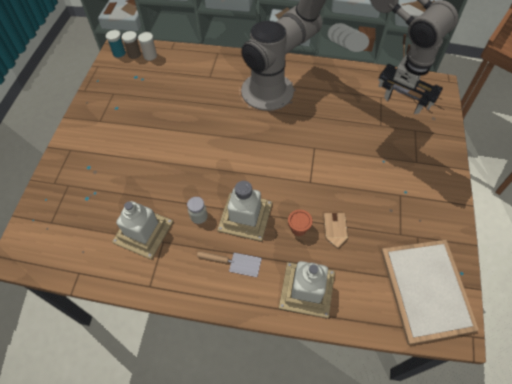

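The top view shows the target jug, the one nearest the base, with its grey cap at about (278,190). The pot is at (211,193), the jar at (331,190), and the two look-alikes sit farther back. In the scene view the cap is at about (243,188).

```bash
cat > h.py <<'E'
import cv2,numpy as np
from plant import bot
def K(c): f=192/np.tan(np.radians(c["vertical_fov"]/2)); return np.array([[f,0,c["cx"]],[0,f,c["cy"]],[0,0,1]])
def ray(c,uv):
    n=cv2.undistortPoints(np.array([[uv]],float),K(c),c["D"])[0,0]
    R=cv2.Rodrigues(c["rvec"])[0]; return -R.T@c["tvec"],R.T@np.r_[n,1]
def onplane(c,uv,z): o,d=ray(c,uv); return o+d*(z-o[2])/d[2]
E
python3 - <<'E'
from h import *
ims=[]
for n,(u,v) in dict(top=(278,190),scene=(243,188)).items():
    z=np.load(f"pics/{n}1.npz");p=z["p"]
    x0,y0=u-45,v-45
    cr=p[y0:y0+90,x0:x0+90]
    d=z["d"]; c=bot.calibration(n)
    print(n,"cap rgb",p[v,u],"depth",d[v,u])
    # world height map from depth
    vv,uu=np.mgrid[y0:y0+90,x0:x0+90]
    nn=cv2.undistortPoints(np.stack([uu,vv],-1).reshape(-1,1,2).astype(float),K(c),c["D"])[:,0]
    P=np.c_[nn,np.ones(len(nn))]*d[y0:y0+90,x0:x0+90].reshape(-1,1)
    W=(P-c["tvec"])@cv2.Rodrigues(c["rvec"])[0]
    m=(W[:,2]>178)&(W[:,2]<195)
    xy=W[m,:2].astype(np.float32); (cc,r)=cv2.minEnclosingCircle(xy)
    print("n",m.sum(),"mean",W[m].mean(0),"circ",cc,r)
    pix=np.c_[uu.ravel(),vv.ravel()][m].astype(np.float32)
    print("pix ell",cv2.fitEllipse(cv2.convexHull(pix)),"plane185",onplane(c,pix.mean(0),185))
    m=(W[:,2]>35)&(W[:,2]<50); print("rails",cv2.minAreaRect(W[m,:2].astype(np.float32)))
    ims.append(cv2.resize(cr,(360,360),interpolation=cv2.INTER_CUBIC))
cv2.imwrite("pics/crop.png",np.hstack(ims)[:,:,::-1])
E
```

```text
top cap rgb [85 81 86] depth 1178.1368
n 319 mean [586.33593456  20.26937054 185.65802259] circ (586.5328369140625, 19.681108474731445) 26.278053283691406
pix ell ((277.39471435546875, 191.17041015625), (19.932113647460938, 19.956886291503906), 18.92137336730957) plane185 [586.42692945  20.23810433 185.        ]
rails ((583.2471923828125, -16.458541870117188), (191.6245574951172, 119.16845703125), 85.04750061035156)
scene cap rgb [104 104 109] depth 1220.5558
n 217 mean [590.64741767  18.50300856 185.75845924] circ (588.1172485351562, 17.381938934326172) 26.753562927246094
pix ell ((242.8764190673828, 187.83998107910156), (15.586613655090332, 17.48006820678711), 87.42305755615234) plane185 [590.25494837  18.40240479 185.        ]
rails ((586.4866333007812, -22.414939880371094), (199.27334594726562, 119.0603256225586), 85.67477416992188)
```

View pics/crop.png

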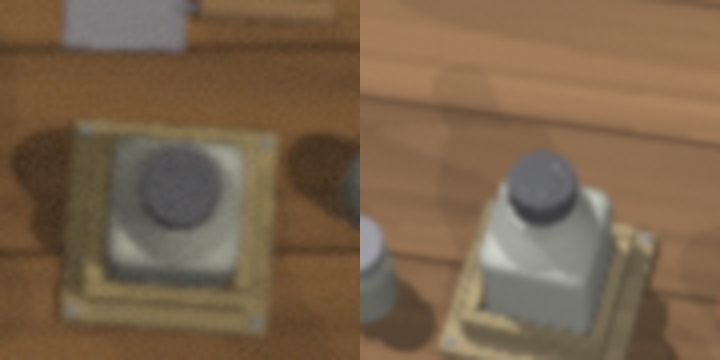

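The crop shows the round cap clearly: top-view centre (277.4,191.2), scene-view centre (242.9,187.8). The two views put the cap at about (587.5, 19.3). I'll move above it and turn clockwise first, so there is room for the counterclockwise twist.

```bash
python3 -m crank '[[[1,-4.5,-2.3,-1,8],[1,-9,-4.6,-3,16],[1,-13.5,-6.9,-4,24],[1,-18,-9.2,-4,32],[1,-22.5,-11.4,-4,40],[1,-27,-13.7,-4,48],[1,-31.5,-16,-4,56],[1,-36,-18.3,-4,60],[1,-40.5,-20.6,-4,60],[1,-45,-22.8,-4,60]]]'
cat >> h.py <<'E'
from scipy.spatial.transform import Rotation as Ro
def rel(t):
    o=bot.get_obs();R=Ro.from_euler('xyz',o["tcp_rot"]).as_matrix()
    print("t",o["time"],"tcp",o["tool_pos"].round(1),"rpy",o["tcp_rot"].round(4),"q",o["joint_positions"].round(3))
    print("to go cm tool",(R.T@(np.array(t)-o["tool_pos"])/10).round(2))
E
python3 -c "
from h import *;rel([587.5,19.3,240])"
```

```text
time: 1.1
tool_pos: [526.3, 93.6, 266.5]
tcp_rot: [-3.141, -0.0, 1.674]
contact_force: [-0.4, 0.6, 0.9]
grip_width: 91.8
finger_force: 0.0
t 1.1 tcp [526.3  93.6 266.5] rpy [-3.1411e+00 -3.0000e-04  1.6742e+00] q [ 0.032  0.332  1.427  0.     1.383 -0.071]
to go cm tool [-8.02  5.32  2.64]
```

```bash
python3 -m crank '[[[1,-2,1.3,0.6,0],[1,-4,2.7,1.3,0],[1,-6,4,2,0],[1,-7.5,5,2.5,0],[1,-8,5.3,2.6,0],[1,-8,5.3,2.6,0],[1,-8,5.3,2.6,0],[1,-8,5.3,2.6,0],[1,-8,5.3,2.6,0],[1,-8,5.3,2.6,0]]]'
python3 - <<'E'
from h import *
rel([587.5,19.3,240])
c=bot.calibration("wrist");o=bot.get_obs()
p,d=bot.capture("wrist");cv2.imwrite("pics/w1.png",p[:,:,::-1])
T=np.array(c["tool_from_camera"]);R=Ro.from_euler('xyz',o["tcp_rot"]).as_matrix()
vv,uu=np.mgrid[:384,:512]
nn=cv2.undistortPoints(np.stack([uu,vv],-1).reshape(-1,1,2).astype(float),K(c),c["D"])[:,0]
P=np.c_[nn,np.ones(len(nn))]*d.reshape(-1,1)
W=(P@T[:3,:3].T+T[:3,3])@R.T+o["tool_pos"]
m=(d.ravel()>0)&(abs(W[:,2]-185)<8)&(np.hypot(W[:,0]-587.5,W[:,1]-19.3)<45)
print(m.sum(),np.median(W[m],0),cv2.minEnclosingCircle(W[m,:2].astype(np.float32)))
k=(m.reshape(384,512)*255).astype(np.uint8)
cs=max(cv2.findContours(k,cv2.RETR_EXTERNAL,cv2.CHAIN_APPROX_NONE)[0],key=cv2.contourArea);print(cv2.fitEllipse(cs))
E
```

```text
time: 2.1
tool_pos: [586.4, 22.0, 241.1]
tcp_rot: [3.141, -0.0, 1.675]
contact_force: [0.5, 0.7, 0.4]
grip_width: 92.1
finger_force: 0.0
t 2.1 tcp [586.4  22.  241.1] rpy [ 3.141  -0.      1.6753] q [-0.093  0.447  1.322  0.     1.372 -0.198]
to go cm tool [-0.28  0.08  0.11]
3055 [586.3035064   21.78367946 184.15748731] ((586.5518798828125, 19.90752410888672), 26.362384796142578)
((256.4293518066406, 209.7981719970703), (60.403541564941406, 62.74461364746094), 86.56804656982422)
```

View pics/w1.png

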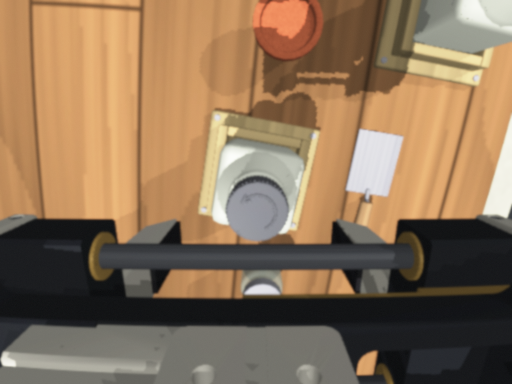

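The wrist view shows the cap centred between the open fingers, at about (256,205). Averaging the views gives (587, 19.8). I'll go down to TCP z≈162 and close.

```bash
python3 -m crank '[[[1,-0.1,0,1.5,0],[1,-0.2,0,3,0],[1,-0.2,0,4.5,0],[1,-0.2,0,6,0],[1,-0.2,0,7.2,0],[1,-0.2,0,7.9,0],[1,-0.2,0,7.9,0],[1,-0.2,0,7.9,0],[0.6,-0.2,0,7.9,0],[0.5,-0.2,0,7.9,0]]]'
python3 -m crank '[[[0.3,0,0,0,0],[0.3,0,0,0,0],[0.3,0,0,0,0],[0.3,0,0,0,0],[0.3,0,0,0,0],[0.3,0,0,0,0],[0.3,0,0,0,0],[0.3,0,0,0,0],[0.3,0,0,0,0],[0.3,0,0,0,0]]]'
```

```text
time: 3.15
tool_pos: [587.2, 19.4, 162.4]
tcp_rot: [3.14, 0.0, 1.675]
contact_force: [0.3, 0.8, 0.3]
grip_width: 80.1
finger_force: 0.0
time: 4.15
tool_pos: [587.2, 19.5, 161.8]
tcp_rot: [3.141, -0.0, 1.675]
contact_force: [4.7, -0.1, -0.6]
grip_width: 51.9
finger_force: 30.0
```

Gripped at 51.9 mm with the full 30 N and little side force. Next I'll press down gently.

```bash
python3 -m crank '[[[0.3,0,0,0.2,0],[0.3,0,0,0.4,0],[0.3,0,0,0.6,0],[0.3,0,0,0.8,0],[0.3,0,0,0.9,0],[0.3,0,0,1.0,0],[0.3,0,0,1.0,0],[0.3,0,0,1.0,0],[0.3,0,0,1.0,0],[0.3,0,0,1.0,0]]]'
```

```text
time: 5.15
tool_pos: [587.2, 19.5, 153.6]
tcp_rot: [3.139, 0.0, 1.675]
contact_force: [1.0, -0.5, 10.1]
grip_width: 52.2
finger_force: 30.0
```

It went down 8.2 mm at 10.1 N, which matches the spring, so there's no slip. Now I'll twist counterclockwise, which is negative about tool z.

```bash
python3 -m crank '[[[0.3,0,0,0,-6],[0.3,0,0,0,-13],[0.3,0,0,0,-21],[0.3,0,0,0,-29],[0.3,0,0,0,-37],[0.3,0,0,0,-45],[0.3,0,0,0,-53],[0.3,0,0,0,-61],[0.3,0,0,0,-69],[0.3,0,0,0,-77]]]'
python3 -m crank '[[[0.3,0,0,0,-4],[0.3,0,0,0,-7],[0.3,0,0,0,-7],[0.3,0,0,0,-7],[0.3,0,0,0,-7],[0.3,0,0,0,-7],[0.3,0,0,0,-7],[0.3,0,0,0,-7],[0.3,0,0,0,-7],[0.3,0,0,0,-7]]]'
python3 - <<'E'
from h import *
o=bot.get_obs();print(o["moment"]);rel([587,19.5,161.8])
E
```

```text
time: 6.15
tool_pos: [587.0, 19.2, 153.5]
tcp_rot: [-3.141, 0.002, 3.024]
contact_force: [0.1, 0.6, 10.8]
grip_width: 52.3
finger_force: 30.0
time: 7.15
tool_pos: [587.1, 19.2, 153.5]
tcp_rot: [-3.141, 0.002, 3.141]
contact_force: [-0.8, -1.3, 10.8]
grip_width: 52.2
finger_force: 30.0
[-0.03447257  0.071607    0.03526143]
t 7.15 tcp [587.1  19.2 153.5] rpy [-3.1409e+00  2.0000e-03  3.1409e+00] q [-0.098  0.518  1.455 -0.     1.167 -1.667]
to go cm tool [ 0.01  0.03 -0.83]
```

The tool turned 84° while pressed, and the moment is low. I'll lift slowly and watch the force.

```bash
python3 -m crank '[[[0.3,0,0,-0.2,0],[0.3,0,0,-0.4,0],[0.3,0,0,-0.6,0],[0.3,0,0,-0.8,0],[0.3,0,0,-1.0,0],[0.3,0,0,-1.1,0],[0.3,0,0,-1.2,0],[0.3,0,0,-1.3,0],[0.3,0,0,-1.3,0],[0.3,0,0,-1.3,0]]]'
```

```text
time: 8.15
tool_pos: [586.3, 19.5, 164.2]
tcp_rot: [3.141, -0.001, 3.141]
contact_force: [0.3, -0.8, -0.9]
grip_width: 51.8
finger_force: 30.0
```

The cap is free: no pull back, and the spring force is gone. To put its rim at 171+80=251 mm I need to rise 9.2 cm straight up.

```bash
python3 -m crank '[[[0.3,0,0,-0.6,0],[0.3,0,0,-1.4,0],[0.3,0,0,-2.5,0],[0.3,0,0,-4,0],[0.3,0,0,-5.5,0],[0.3,0,0,-7,0],[0.3,0,0,-8.2,0],[0.3,0,0,-8.8,0],[0.3,0,0,-9.1,0],[0.3,0,0,-9.2,0]]]'
python3 - <<'E'
from h import *
rel([586.9,19.6,255.8])
for n in("scene","top"):
    p,d=bot.capture(n);cv2.imwrite(f"pics/{n}2.png",cv2.resize(p[110:270,150:370],(660,480))[:,:,::-1])
E
```

```text
time: 9.15
tool_pos: [586.7, 19.5, 256.7]
tcp_rot: [3.141, -0.0, 3.141]
contact_force: [0.4, 0.4, -0.0]
grip_width: 51.7
finger_force: 30.0
t 9.15 tcp [586.7  19.5 256.7] rpy [ 3.1415e+00 -2.0000e-04  3.1407e+00] q [-0.097  0.438  1.293  0.     1.411 -1.667]
to go cm tool [-0.02  0.01  0.09]
```

View pics/scene2.png

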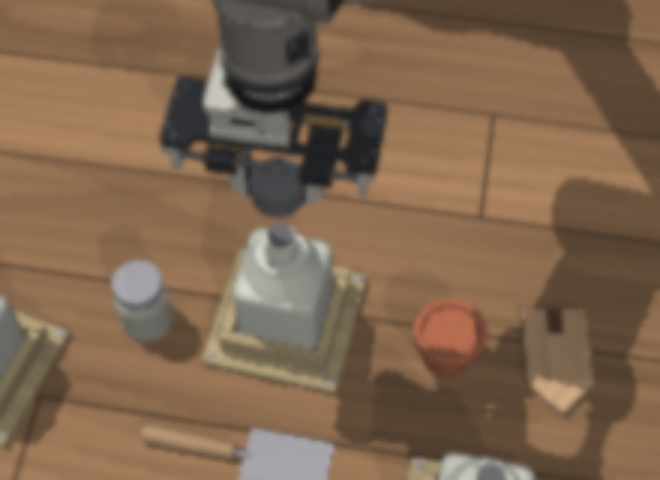

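The scene crop shows the cap held in the fingers at about (277,185) above the open neck at (282,240). The pot, jar, spatula and plaque look untouched. I'll let it settle for a second, then hand in.

```bash
python3 -m crank '[[[0.3,0,0,0.1,0],[0.3,0,0,0.1,0],[0.3,0,0,0.1,0],[0.3,0,0,0.1,0],[0.3,0,0,0.1,0],[0.3,0,0,0.1,0],[0.3,0,0,0.1,0],[0.3,0,0,0.1,0],[0.3,0,0,0.1,0],[0.3,0,0,0.1,0]]]' && python3 -c "
from plant import bot;print(bot.close_job())"
```

```text
time: 10.25
tool_pos: [586.8, 19.4, 255.7]
tcp_rot: [3.142, 0.0, 3.141]
contact_force: [-0.1, 0.3, -0.8]
grip_width: 51.8
finger_force: 30.0
the job is handed in; nothing more can be done
None
```

I pressed the safety cap down, twisted it 84° counterclockwise and lifted it off; the gripper now holds it still and level about 8 cm above the jug's mouth, and I handed the job in at 10.25 s.

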